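Shut the gate of a picking bin, then tip the fittings into one front corner and hold it

ROBOT

A 6-joint arm with a two-finger parallel gripper is mounted at the origin on a cart in front of the work surface, level with it; the furniture and walls round the work are solid. World frame = base frame: x ahead of the robot, y to its left, z up, the work surface at z = 0. Lengths are in mm, angles in rad, forces in N, time in s.
With the tool pointing down it reaches from about 250 to 800 mm from the base axis. Payload 8.5 kg.
Tool frame: the origin (TCP) lies on the centre line of the jaws, within the pads' length; the fingertips stand 11 mm ahead of it and the grasp point (between the pads) lies 8 mm behind it; x points along the fingers, z is the direction in which the jaws open and shut, and the axes are right-handed (so a half turn about x gives the same grasp; the last joint's range is limited). The gripper opens to 85 mm and grips with 20 to 120 N. Pads are 22 mm wide; open, the fingers measure 114 mm over their backs; the gripper's body (76 mm by 85 mm) begins 54 mm behind the grasp point. The pads swing forward as they close: fully open they stand 13 mm farther back than shut.
Start: joints at [1.345, 0.238, -0.013, 1.319, 0, 1.571], TCP at [117.529, 511.632, 242.276] pointing down, gripper open.
Joint ranges: [-2.66, 2.66], [-1.03, 1.9], [-1.14, 1.46], [-1.82, 2.27], [-1.45, 1.34], [-3.14, 3.14]. Speed limits (rad/s): [2.22, 2.22, 2.79, 3.14, 3.14, 3.14].

INTERFACE

Orientations are given as a unit quaternion [x, y, z, w].
In Python, from bench import arm, eoat, optics, job, status gives the robot as it stands. Calls block until the motion is done:
- arm.move_ptp(position, orientation): joint-space move of the TCP to a pose.
- arm.move_l(position, rotation=None, speed=150, guard=None): straight line of the TCP; rotation=None keeps the orientation; speed is the mean speed in mm/s. With guard (N) it stops when the force on the tool has changed by that much, and returns True; else False.
- arm.movej(angles): joint-space move.
- eoat.gripper_to(opening, effort=None): finger opening in mm; effort is the grip in N (None keeps the last); returns when the fingers have stopped.
- arm.hold(seconds).
- arm.inverse_kinematics(position, orientation): joint angles nearest the present ones, or None.
- optics.read_camera(name): name is "scene" or "side" or "wrist"; returns a dict with "frame" (480x640x3 uint8, red, green, blue), "fx", "fy", "cx", "cy" (pixels), "k1" (the pictures are not rectified: a ray, as slopes to the right and down, at radius r is drawn at 1 + k1 r^2 times it, then the intrinsics apply), "world_from_camera" (4x4, takes a point from camera to world coordinates). Camera axes: x right, y down, z forward; pixel columns grow to the right and rows downward; lengths in mm; the calibration is good to about 2 mm. A picture is of the moment at which its call begins. There is no depth.
A pose or a line that the arm cannot do raises arm.IKError and nothing moves.
- job.close_job(): hands the job in, once; it reports no verdict.
Trained networks look in a picture, given as the dict that the camera call returned (one of the last four; its "shot" number tells which), for a name from the list of things; names that differ only in an ending like _2 or _b are one class to them, and where a whole thing is asked for, a point or a joint stands for the part that bears it (a point fixed in the world has none). Each returns a list of dicts, best first, with "score" (0 to 1); they miss things now and then, are a little off and sometimes report something else, mostly with a low value. They report only what shows in the picture. A call takes as long as a camera call.
- optics.boxes_of(picture, name): "centre" ([column, row] in pixels, amid what is visible of it).
- optics.regions_of(picture, name): "mask" (480x640 bool, what is visible of it) and "centre" ([column, row] in pixels, amid what is visible of it).
Readings, each from a call of its own:
- status.read_t(): time.
- status.read_joint_pos(): joint angles.
- status.read_dq(): joint speeds.
- status.read_effort(): joint torques, N m.
- status.read_tool_pos(): TCP position.
- status.read_eef_rot(): TCP orientation.
- status.read_ft_force(): force on the tool from outside, world axes, zero at the start.
- status.read_moment(): the same for the moment, N m.
- status.read_grip_width(): finger opening in mm.
Only numpy, scipy, OpenCV 4.12 (cv2) and the standard library are available. Lean on these libraries where they do the work, as an engineer would, in place of code of your own. Each camera call takes 0.05 s, during which the arm holds its last target.

TASK

Push the drop-in gate of the grey picking bin fully home in its channels while the bin stands on the table, so that no fitting can slip out under it. Then lift the bin by its carrying bar and tip it until all four tube fittings have run together into the front corner (at the gate) on the side where the open white beaker stands, left or right, ready to be picked out. Finish holding the bin still in the gripper, clear of the table and clearly tilted down towards that corner, with all fittings in it; spill none, and leave the beaker and the jar where they are.

Things in the scene. Friction and masses are not known exactly. Their poses are not given: they have to be found in the camera images.
- bin: Grey plastic open-fronted picking bin, 0.47 kg with gate, loose on the table, gate roughly towards the robot. Origin in the underside below the bar; its x points to the back, y to the left as the robot sees it, z up. Front x = -100, back x = +95 mm; 146 mm wide; inside x -83 to +91, y -66 to +66 mm; floor and walls 4 mm thick; walls 100 mm high, sloping down to 72 mm at the front.
- bar_grip (a point): Centre of the black flat-sided grip sleeve on the carrying bar that crosses the bin above its middle, 120 mm above the bin's underside; axes as the bin's. Sleeve 18 mm thick (along the bin's x), 76 mm long (along y), 24 mm high; it is fixed to the bin. Pinch it across its thickness, from above; it stands a firm grip (80 N), and the bin's weight hangs some 80 mm below it.
- gate (a joint): How far the gate stands up from its home position, m: 0 fully home (its bottom on the bin's floor, its flange level with the front ends of the side walls), up to 0.030. It starts 16 to 28 mm up and stays where it is left; sliding it takes about 6 N.
- gate_top (a point): Middle of the top face of the gate's flange, the place to press straight down; axes as the bin's. The gate is an aluminium plate across the bin's front with a folded flange 106 mm long (bin's y) and 15 mm deep (bin's x) along its top edge, 88.5 mm in front of bar_grip. At home this point is 72 mm above the bin's underside.
- front_left (a point): Inner front left corner of the bin's floor, at the gate (bin x -83, y +66, z 4 mm); axes as the bin's. The floor, walls and gate are smooth: fittings start to slide at a slope of 10 to 15 degrees, steeper where they also rub along a wall.
- front_right (a point): Inner front right corner of the bin's floor, at the gate (bin x -83, y -66, z 4 mm); axes as the bin's. Tall equipment to keep the arm clear of: a column on the table left behind the bin (x 0.58 to 0.77, y 0.12 to 0.25, with an arm out to the left at x about 0.65) and the table's tubular push handle beyond its right edge (x 0.45 to 0.83, y about -0.35 and beyond, some 0.4 m high).
- fitting_1_mid (a point): Black push-in tube fitting, 14 x 35 x 14 mm, 15 g, loose on the bin's floor; the point is its centre.
- fitting_2_mid (a point): Grey push-in tube fitting, 14 x 35 x 14 mm, 15 g, loose on the bin's floor; the point is its centre.
- fitting_3_mid (a point): Second black push-in tube fitting, 14 x 35 x 14 mm, 15 g, loose on the bin's floor; the point is its centre.
- fitting_4_mid (a point): Second grey push-in tube fitting, 14 x 35 x 14 mm, 15 g, loose on the bin's floor; the point is its centre.
- beaker: Open white plastic beaker, 61 mm across, 48 mm high; origin in the middle of its underside. Stands on the robot's side of the bin, well to the left (y about +0.17) or well to the right (y about -0.26), and so shows which front corner is wanted: y above 0 the front left, below 0 the front right. Not to be moved.
- jar: Closed jar with a black screw lid, 60 mm across, 56 mm high; origin in the middle of its underside. Stands on the other side. Not to be moved.

How it is judged (in metres and radians):
On the way, in this order (a step that is already met when the one before it is completed fails the run):
1. the gate is pushed fully home (within 1.5 mm) with the bin standing level on the table (value of joint gate below 0.0015 m and angle between bin's own z axis and vertical below 0.05 rad and height (world z) of bin below 0.006 m), for 0.2 s.
2. the bin is lifted off the table by the gripper with its gate home (value of joint gate below 0.002 m and height (world z) of bin above 0.03 m and contact force between the fingers and bin above 1 N), for 0.2 s.
At the end, for the whole second after the job is handed in: All fittings inside the bin, centres within 80 mm of the inner front corner on the beaker's side; bin held still by the gripper, floor 16 mm or more clear of the table, front and that side each tilted down 0.15 rad or more (total under 1 rad), gate home within 2 mm (all of step 2 and ((world y of beaker above 0 m and angle between bin's own y axis and vertical above 1.7208 rad and distance between each of fitting_1_mid, fitting_2_mid, fitting_3_mid, fitting_4_mid and front_left below 0.08 m) or (world y of beaker below 0 m and angle between bin's own y axis and vertical below 1.4208 rad and distance between each of fitting_1_mid, fitting_2_mid, fitting_3_mid, fitting_4_mid and front_right below 0.08 m)) and angle between bin's own x axis and vertical below 1.4208 rad and angle between bin's own z axis and vertical below 1 rad and height (world z) of each of front_left, front_right above 0.02 m and linear speed of bin below 0.03 m/s and x of each of fitting_1_mid, fitting_2_mid, fitting_3_mid, fitting_4_mid in the frame of bin above -0.09 m and z of fitting_1_mid in the frame of bin between 0 and 0.06 m and z of fitting_2_mid in the frame of bin between 0 and 0.06 m and z of fitting_3_mid in the frame of bin between 0 and 0.06 m and z of fitting_4_mid in the frame of bin between 0 and 0.06 m); the arm keeps its last pose, push and grip.
It fails at once if a fitting is spilled from the bin (distance between any of fitting_1_mid, fitting_2_mid, fitting_3_mid, fitting_4_mid and bin above 0.16 m).
It fails at once if the beaker is moved by more than 20 mm (distance of beaker from where it was at the start of the episode above 0.02 m).
It fails at once if the jar is moved by more than 20 mm (distance of jar from where it was at the start of the episode above 0.02 m).
It also fails if it takes over 58 s, if anything falls off the work surface, if the arm or the gripper's body presses on something with over 40 N, if the wrist force passes 120 N, or if a joint passes its speed limit or range.

## Working session

There is one attempt and no reset: what is moved stays moved. The work goes in short steps, each a Python script; the robot and the scene stay as the last script left them, time stands still between calls to the robot, and variables do not carry over. Pictures are saved under pics/ and viewed, and the job is handed in when it is done.

```bash
ls; mkdir -p pics
cat > h.py <<'E'
import numpy as np, cv2
from bench import arm, eoat, optics, job, status
def ray(p,uv):
    x=(uv[0]-p["cx"])/p["fx"]; y=(uv[1]-p["cy"])/p["fy"]
    K=np.array([[p["fx"],0,p["cx"]],[0,p["fy"],p["cy"]],[0,0,1.]])
    q=cv2.undistortPoints(np.array([[uv]],float),K,np.array([p["k1"],0,0,0.]))[0,0]
    T=np.array(p["world_from_camera"]); d=T[:3,:3]@np.array([q[0],q[1],1.]); return T[:3,3],d/np.linalg.norm(d)
def onz(p,uv,z):
    o,d=ray(p,uv); return o+d*(z-o[2])/d[2]
def proj(p,X):
    T=np.array(p["world_from_camera"]); c=T[:3,:3].T@(np.array(X,float)-T[:3,3])
    a=c[:2]/c[2]; a=a*(1+p["k1"]*(a@a)); return np.array([a[0]*p["fx"]+p["cx"],a[1]*p["fy"]+p["cy"]])
def save(p,n,pts=()):
    im=cv2.cvtColor(p["frame"],cv2.COLOR_RGB2BGR).copy()
    for q in pts: cv2.circle(im,tuple(int(round(v)) for v in q),3,(0,0,255),1)
    cv2.imwrite("pics/"+n+".png",im)
E
python3 - <<'E'
from h import *
for c in ("scene","side","wrist"):
    p=optics.read_camera(c); save(p,"a_"+c)
    T=np.array(p["world_from_camera"]);print(c,T[:3,3].round(0),T[:3,2].round(2),p["fx"],p["k1"])
    for n in ("bin","bar_grip","gate","beaker","jar","fitting_1_mid","fitting_2_mid"):
        print(n,[(np.round(b["centre"],1).tolist(),round(b["score"],2)) for b in optics.boxes_of(p,n)[:4]])
print(status.read_t(),status.read_eef_rot())
E
```

```text
pics
scene [193. 488. 686.] [ 0.41 -0.61 -0.68] 486.02072051551966 0.03492097457372414
bin [([327.5, 259.0], 0.83)]
bar_grip [([328.3, 259.4], 0.63)]
gate [([371.5, 263.5], 0.58)]
beaker [([295.7, 385.3], 0.69)]
jar [([442.3, 226.1], 0.67)]
fitting_1_mid []
fitting_2_mid [([324.3, 254.7], 0.47)]
side [   1. -461.  630.] [ 0.63  0.48 -0.61] 452.0232217362125 0.015268484323001583
bin [([311.7, 269.8], 0.95)]
bar_grip [([310.7, 267.9], 0.68)]
gate [([295.6, 288.3], 0.97)]
beaker [([196.2, 252.7], 0.92)]
jar [([371.2, 379.1], 0.68)]
fitting_1_mid [([312.4, 255.6], 0.42)]
fitting_2_mid []
wrist [ 40. 530. 374.] [ 0.3  -0.07 -0.95] 349.5033097902659 -0.0702313844314242
bin []
bar_grip []
gate []
beaker [([151.6, 473.5], 0.88)]
jar []
fitting_1_mid []
fitting_2_mid []
1.2 [-0.44050596  0.55318827  0.44046517  0.55310729]
```

View pics/a_scene.png

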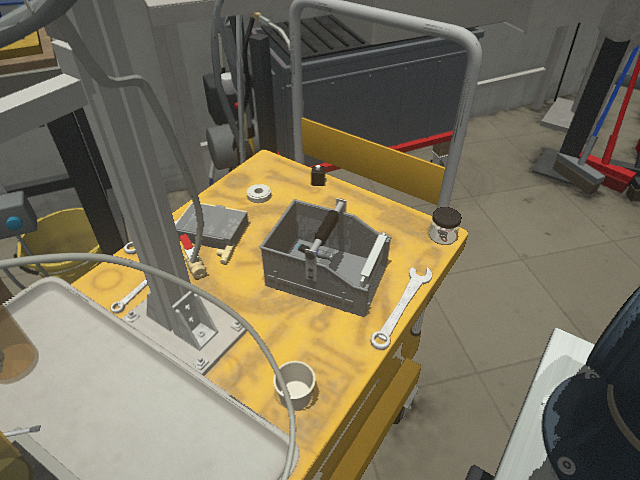

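View pics/a_side.png

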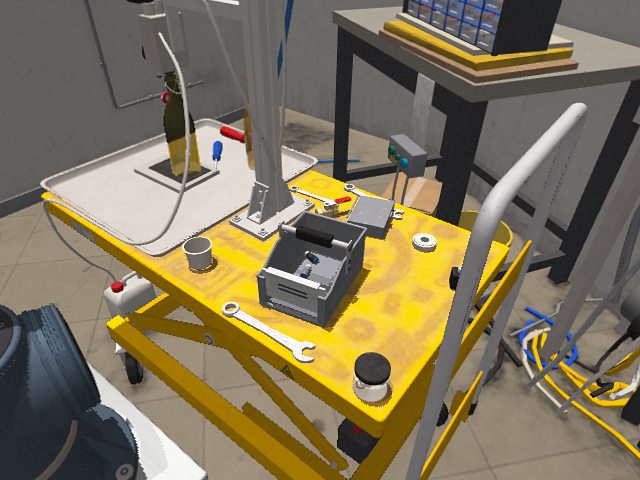

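The beaker is at about (296,385) in scene and (196,253) in side, on the left. The jar is at (445,226), on the right. The bin is at about (327,259), with its gate raised. I'll zoom in to pick keypoints.

Run:
```python
from h import *
for c,(x0,y0,w,h) in {"scene":(250,185,160,140),"side":(245,200,140,135)}.items():
    p=optics.read_camera(c); im=cv2.cvtColor(p["frame"],cv2.COLOR_RGB2BGR)[y0:y0+h,x0:x0+w]
    im=cv2.resize(im,None,fx=5 if c=="scene" else 4.4,fy=4.2 if c=="scene" else 4.4,interpolation=cv2.INTER_CUBIC) if 0 else cv2.resize(im,None,fx=4,fy=4,interpolation=cv2.INTER_CUBIC)
    for k in range(0,w,20): cv2.putText(im,str(x0+k),(k*4,10),0,.35,(0,0,255),1); cv2.line(im,(k*4,12),(k*4,18),(0,0,255),1)
    for k in range(0,h,20): cv2.putText(im,str(y0+k),(0,k*4+4),0,.35,(0,0,255),1)
    cv2.imwrite(f"pics/z_{c}.png",im)
    for n,z in (("bar_grip",120),("gate",90)):
        for r in optics.regions_of(p,n)[:2]:
            v,u=np.nonzero(r["mask"]); print(c,n,r["score"],len(u),u.min(),u.max(),v.min(),v.max(),onz(p,r["centre"],z).round(1))
    for n,z in (("beaker",24),("jar",28)):
        b=optics.boxes_of(p,n)
        if b: print(c,n,onz(p,b[0]["centre"],z).round(1))
```

```text
scene bar_grip 0.73 10457 260 390 199 315 [495.3  26.8 120. ]
scene gate 0.69 618 360 386 233 286 [446.2 -36.4  90. ]
scene beaker [438.7 192.4  24. ]
scene jar [ 404.2 -258.4   28. ]
side bar_grip 0.62 8575 256 366 211 327 [466.8 -81.2 120. ]
side gate 0.97 1667 262 324 267 312 [431.7 -72.9  90. ]
side gate 0.52 1659 352 391 352 403 [ 361.3 -283.6   90. ]
side beaker [442.5 206.1  24. ]
side jar [ 404.5 -263.4   28. ]
```

View pics/z_scene.png

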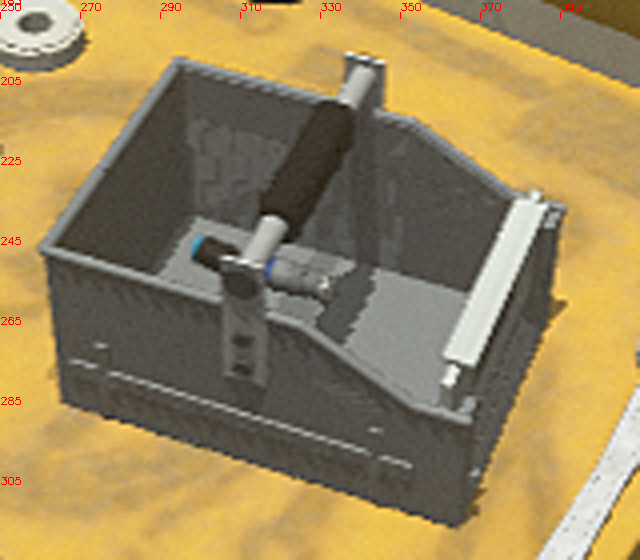

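View pics/z_side.png

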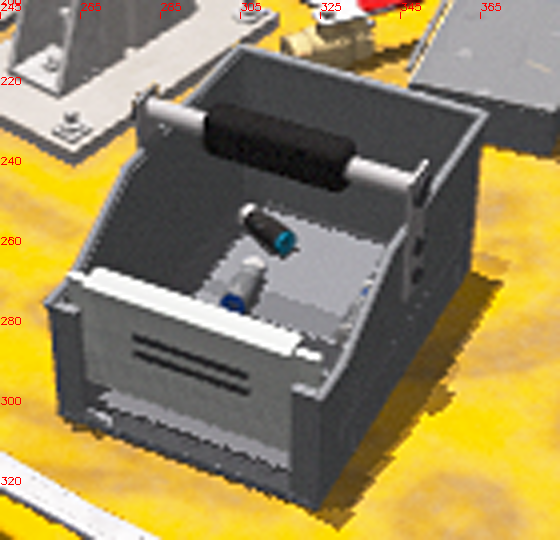

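Run:
```python
from h import *
from scipy.optimize import least_squares
P={c:optics.read_camera(c) for c in("scene","side")}
obs=[("scene",(95,-73,100),(294.5,200)),("scene",(95,73,100),(260.5,247)),("scene",(95,73,0),(265.75,285.5)),("scene",(-100,73,0),(365.5,316.2)),("scene",(-100,73,72),(368,288.7)),("scene",(-100,-73,72),(391.2,237)),("scene",(0,0,120),(327,225.8)),("scene","g",(374.3,255)),
("side",(95,73,100),(305,211.2)),("side",(95,-73,100),(366.7,228.7)),("side",(-100,73,72),(256.7,275.7)),("side",(-100,-73,72),(326.2,298.7)),("side",(-100,73,0),(260,303.7)),("side",(-100,-73,0),(324.5,327)),("side",(0,0,120),(315,236.2)),("side","g",(293.3,277.5))]
def f(v):
    x,y,a,g=v[:4]; c,s=np.cos(a),np.sin(a); r=[]
    for cam,q,uv in obs:
        if q=="g": q=(-88.5,0,72+g)
        X=[x+c*q[0]-s*q[1],y+s*q[0]+c*q[1],q[2]]
        r+=list(proj(P[cam],X)-uv)
    return np.array(r)
s=least_squares(f,[500,-20,0,20],loss="soft_l1")
print(s.x); print(f(s.x).reshape(-1,2).round(1).tolist())
J=s.jac; print(np.sqrt(np.diag(np.linalg.inv(J.T@J))))
```

```text
[ 5.39780288e+02 -3.85158002e+01  2.14211690e-01  1.46976245e+01]
[[0.2, -1.8], [-0.9, 0.3], [-1.7, 0.3], [-1.7, 1.5], [-1.5, 2.0], [-0.2, -2.0], [-0.3, 0.6], [-0.5, -1.5], [-1.3, 0.6], [1.6, 1.1], [-1.1, 0.9], [1.1, 2.8], [-1.6, 0.7], [1.9, 2.5], [0.0, 1.2], [-0.1, 1.2]]
[0.78166769 0.84479419 0.00790231 3.65060012]
```

```bash
cat >> h.py <<'E'
from scipy.spatial.transform import Rotation as R
def tool(a,pitch=0,roll=0,flip=1):
    "bin yaw a; front down by pitch, left down by roll"
    Rb=R.from_euler('z',a)*tilt(pitch,roll)
    z=np.array([flip,0,0.]); x=np.array([0,0,-1.]); M=np.column_stack([x,np.cross(z,x),z])
    return (Rb*R.from_matrix(M)).as_quat()
def tilt(pitch,roll):  # small rotvec about a horizontal bin axis: front down = rot about -y ; left down = rot about -x
    return R.from_rotvec([-roll,-pitch,0])
E
python3 - <<'E'
from h import *
print(R.from_quat(status.read_eef_rot()).as_matrix().round(2))
a=.214; B=np.array([539.8,-38.5]); u=np.array([np.cos(a),np.sin(a)])
for fl in (1,-1):
    for nm,p,q in (("gate",[*(B-88.5*u),150],tool(a,flip=fl)),("grip",[*B,112],tool(a,flip=fl)),("lift",[480,-60,280],tool(a,flip=fl)),("tip",[480,-60,280],tool(a,.45,.45,fl)),("tip2",[480,-60,280],tool(a,.6,.3,fl)),("tip3",[480,-60,280],tool(a,.3,.6,fl))):
        j=arm.inverse_kinematics(p,q); print(fl,nm,None if j is None else np.round(j,2))
for g in tilt(.45,.45).as_matrix(): print(g.round(2))
E
```

```text
[[-0.   -0.97  0.22]
 [-0.    0.22  0.97]
 [-1.    0.   -0.  ]]
1 gate [-0.13  0.18 -0.34  1.05  0.    1.23]
1 grip [-0.07  0.34 -0.22  1.01  0.    1.29]
1 lift [-0.12  0.16 -0.02  1.39  0.    1.23]
1 tip [ 0.11 -0.2  -0.57  0.68 -0.38  1.36]
1 tip2 [-0.05 -0.28 -0.66  0.53 -0.12  1.27]
1 tip3 [ 0.22 -0.09 -0.46  0.86 -0.59  1.48]
-1 gate [-0.13  0.18 -0.34  1.05  0.   -1.91]
-1 grip [-0.07  0.34 -0.22  1.01  0.   -1.86]
-1 lift [-0.12  0.16 -0.02  1.39  0.   -1.91]
-1 tip [ 0.11 -0.2  -0.57  0.68 -0.38 -1.78]
-1 tip2 [-0.05 -0.28 -0.66  0.53 -0.12 -1.88]
-1 tip3 [ 0.22 -0.09 -0.46  0.86 -0.59 -1.66]
[ 0.9   0.1  -0.42]
[0.1  0.9  0.42]
[ 0.42 -0.42  0.8 ]
```

Run:
```python
from h import *
a=.214; B=np.array([539.8,-38.5]); u=np.array([np.cos(a),np.sin(a)])
arm.move_ptp([*(B-120*u),260],tool(a))
eoat.gripper_to(0,20)
p=optics.read_camera("wrist"); save(p,"w1")
T=np.array(p["world_from_camera"]);print(T[:3,3].round(0),T[:3,2].round(2),status.read_t())
x0=0
def W(q):
    c,s=np.cos(a),np.sin(a); return [B[0]+c*q[0]-s*q[1],B[1]+s*q[0]+c*q[1],q[2]]
pts=[W(q) for q in [(95,73,100),(95,-73,100),(-100,73,72),(-100,-73,72),(0,38,132),(0,-38,132),(-88.5,53,90),(-88.5,-53,90),(0,0,132)]]
print([proj(p,X).round(0).tolist() for X in pts])
save(p,"w1",[proj(p,X) for X in pts])
for n in ("bar_grip","gate","fitting_1_mid","fitting_2_mid"):
    print(n,[(np.round(b["centre"],1).tolist(),round(b["score"],2)) for b in optics.boxes_of(p,n)[:4]])
```

```text
[406.  14. 392.] [ 0.07 -0.3  -0.95] 4.9417
[[577.0, 144.0], [545.0, 301.0], [344.0, 139.0], [341.0, 290.0], [480.0, 190.0], [467.0, 283.0], [358.0, 164.0], [355.0, 279.0], [473.0, 238.0]]
bar_grip [([455.8, 219.1], 0.59)]
gate [([358.1, 212.9], 0.93)]
fitting_1_mid [([493.4, 168.9], 0.62)]
fitting_2_mid [([440.1, 236.1], 0.82), ([455.0, 216.0], 0.67)]
```

View pics/w1.png

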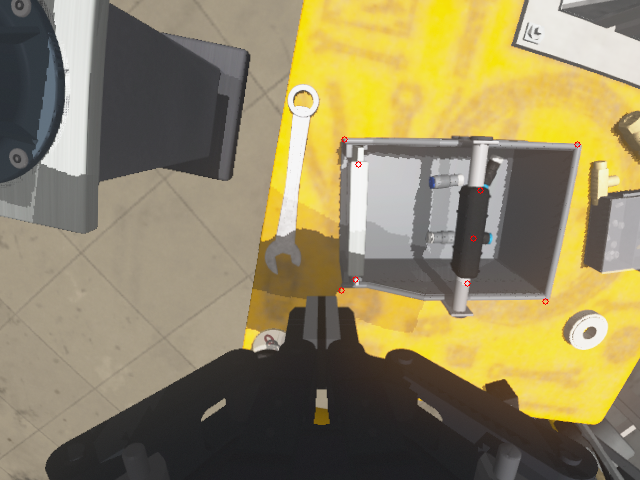

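The overlay agrees to about 3–5 px. I'll add wrist keypoints to the fit.

Run:
```python
import cv2
im=cv2.imread("pics/w1.png")[120:330,330:600]
im=cv2.resize(im,None,fx=2.8,fy=2.8,interpolation=cv2.INTER_CUBIC); cv2.imwrite("pics/w1z.png",im)
```

```text
(no output)
```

View pics/w1z.png

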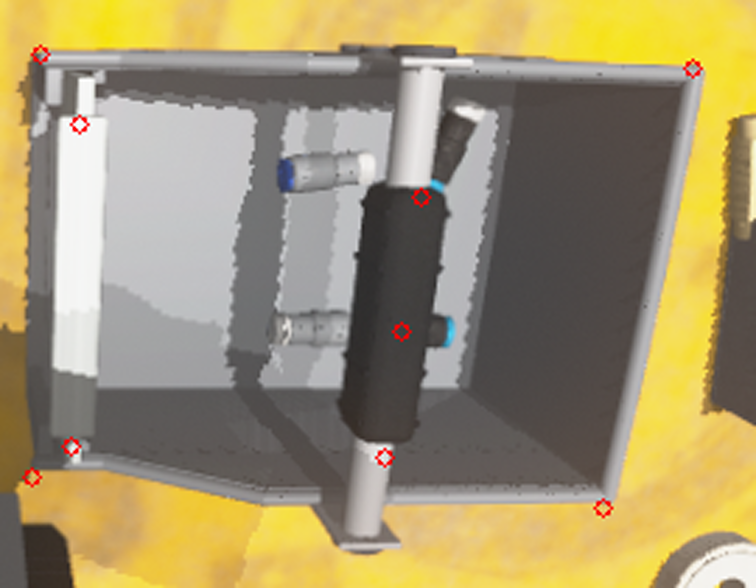

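Run:
```python
from h import *
from scipy.optimize import least_squares
P={c:optics.read_camera(c) for c in("scene","side","wrist")}
obs=[("scene",(95,-73,100),(294.5,200)),("scene",(95,73,100),(260.5,247)),("scene",(95,73,0),(265.75,285.5)),("scene",(-100,73,0),(365.5,316.2)),("scene",(-100,73,72),(368,288.7)),("scene",(-100,-73,72),(391.2,237)),("scene",(0,0,120),(327,225.8)),("scene","g",(374.3,255)),
("side",(95,73,100),(305,211.2)),("side",(95,-73,100),(366.7,228.7)),("side",(-100,73,72),(256.7,275.7)),("side",(-100,-73,72),(326.2,298.7)),("side",(-100,73,0),(260,303.7)),("side",(-100,-73,0),(324.5,327)),("side",(0,0,120),(315,236.2)),("side","g",(293.3,277.5)),
("wrist",(95,73,100),(580,145.7)),("wrist",(95,-73,100),(549.6,299.3)),("wrist",(-100,73,72),(341.4,139.6)),("wrist",(-100,-73,72),(343.2,286.8)),("wrist",(0,0,122),(471.1,231.4)),("wrist","g",(357.9,218.9))]
def f(v,w=True):
    x,y,a,g=v[:4]; c,s=np.cos(a),np.sin(a); r=[]
    for cam,q,uv in obs:
        if q=="g": q=(-88.5,0,72+g)
        X=[x+c*q[0]-s*q[1],y+s*q[0]+c*q[1],q[2]]
        k={"scene":4,"side":6,"wrist":8}[cam]
        r+=list(proj(P[cam],X)+v[k:k+2]-uv)
    return np.array(r+list(np.array(v[4:])/2))
s=least_squares(f,[540,-38,.2,20]+[0]*6,loss="soft_l1")
print(s.x.round(2)); print(f(s.x)[:-6].reshape(-1,2).round(1).tolist())
```

```text
[ 5.4171e+02 -3.6530e+01  2.2000e-01  1.0570e+01  2.2600e+00 -5.1000e-01
  7.0000e-02 -5.5000e-01 -1.8000e-01 -6.0000e-01]
[[0.8, -2.1], [-0.2, 0.1], [-0.9, 0.1], [-0.8, 1.2], [-0.7, 1.7], [0.6, -2.5], [0.4, 0.3], [0.1, -0.2], [-1.5, -0.6], [1.3, -0.3], [-1.0, -0.5], [1.2, 1.1], [-1.5, -0.7], [2.0, 0.8], [-0.1, -0.2], [0.0, 1.4], [-0.4, -4.2], [-2.0, -0.4], [4.6, -2.4], [0.2, 1.6], [0.0, 1.0], [0.1, 1.6]]
```

Run:
```python
from h import *
a=.217; B=np.array([541,-37.]); u=np.array([np.cos(a),np.sin(a)])
G=B-88.5*u
arm.move_l([*G,135],tool(a),speed=120)
print(arm.move_l([*G,60],speed=35,guard=4),status.read_tool_pos(),status.read_ft_force())
print(arm.move_l([*G,60],speed=30,guard=28),status.read_tool_pos(),status.read_ft_force())
arm.hold(.3); print(status.read_tool_pos(),status.read_ft_force(),status.read_t())
for c in("side","scene"):
    p=optics.read_camera(c); im=cv2.cvtColor(p["frame"],cv2.COLOR_RGB2BGR)
    cv2.imwrite("pics/b_%s.png"%c,cv2.resize(im[190:340,230:420],None,fx=4,fy=4,interpolation=cv2.INTER_CUBIC))
```

```text
True [454.18664136 -56.0108117   96.62512445] [ 0.0176355   0.74903822 -0.40419892]
True [454.48014842 -56.0803527   82.95071499] [-3.4543811  -0.41997526 12.80424607]
[454.47890649 -56.06679941  82.92594023] [-3.88747931  0.15036167 14.02115108] 8.65
```

View pics/b_side.png

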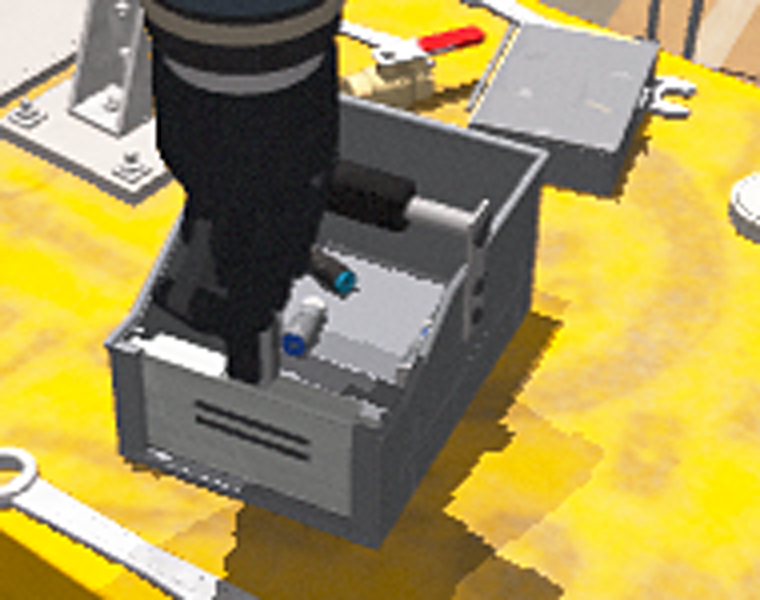

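The tips are at 82.95−11 ≈ 72 mm, which matches the gate's home height, and the picture shows it closed. I'll press once more to be sure, then grip.

Run:
```python
from h import *
a=.217; B=np.array([541,-37.]); u=np.array([np.cos(a),np.sin(a)])
G=B-88.5*u
print(arm.move_l([*G,74],speed=15,guard=22),status.read_tool_pos(),status.read_ft_force())
arm.hold(.4)
print(status.read_tool_pos(),status.read_ft_force())
arm.move_l([*G,180],speed=150)
eoat.gripper_to(70,20)
arm.move_l([*(B-25*u),215],speed=200)
p=optics.read_camera("wrist"); 
c,s=np.cos(a),np.sin(a)
W=lambda q:[B[0]+c*q[0]-s*q[1],B[1]+s*q[0]+c*q[1],q[2]]
save(p,"w2",[proj(p,W(q)) for q in [(9,38,132),(-9,38,132),(9,-38,132),(-9,-38,132),(-100,73,72),(-100,-73,72),(-88.5,53,72),(-88.5,-53,72)]])
p=optics.read_camera("side"); im=cv2.cvtColor(p["frame"],cv2.COLOR_RGB2BGR)
cv2.imwrite("pics/c_side.png",cv2.resize(im[190:340,230:420],None,fx=4,fy=4,interpolation=cv2.INTER_CUBIC))
print(status.read_t())
```

```text
True [454.49428417 -56.06953813  82.959166  ] [-3.19789667  0.36509015  9.58362701]
[454.44989052 -56.07786797  82.94809862] [-2.52440178 -0.02181382  8.88636724]
11.4833
```

View pics/w2.png

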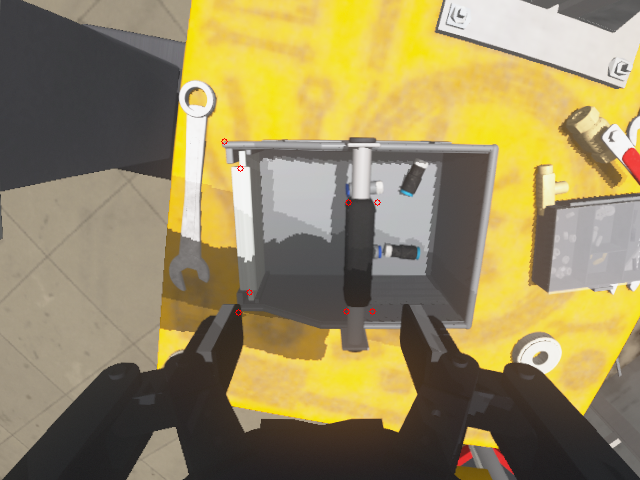

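View pics/c_side.png

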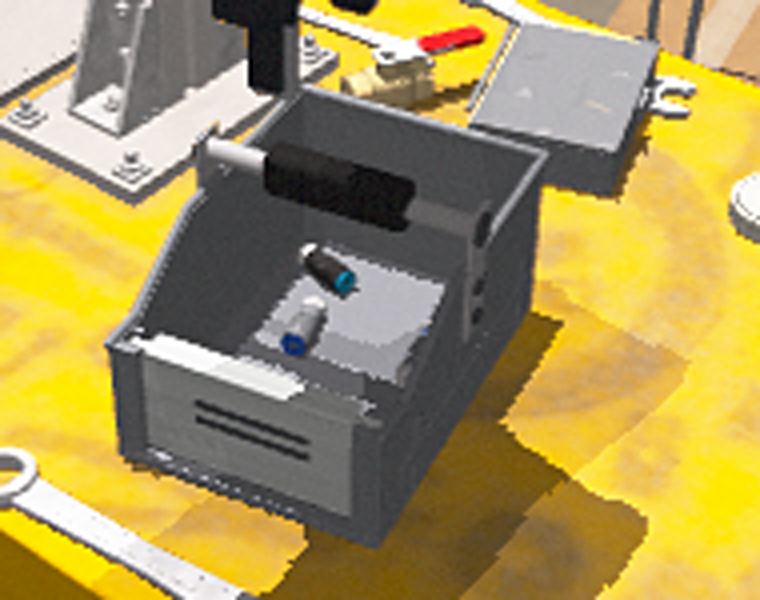

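The side view shows the gate home (the flange at about (305,280) is level with the wall ends). The sleeve lies at (345–375, 198–305), within about 3 mm of the prediction. I'll grip and lift.

Run:
```python
from h import *
a=.217; B=np.array([540.5,-34.]); u=np.array([np.cos(a),np.sin(a)])
arm.move_l([*B,215],speed=200)
print(arm.move_l([*B,111],speed=120,guard=15))
eoat.gripper_to(0,80)
print(status.read_grip_width(),status.read_ft_force(),status.read_tool_pos())
arm.move_l([*B,160],speed=60)
arm.hold(.4)
print(status.read_grip_width(),status.read_ft_force(),status.read_tool_pos(),status.read_t())
for c in("side","scene"): save(optics.read_camera(c),"d_"+c)
```

```text
False
16.81284895432295 [-2.18691362  0.73379688  5.33685905] [540.73899386 -34.00549272 111.47807497]
16.818670115149786 [ 0.05397102 -0.54769684 -4.53197171] [540.47165777 -33.98909267 159.86465566] 14.6667
```

View pics/d_side.png

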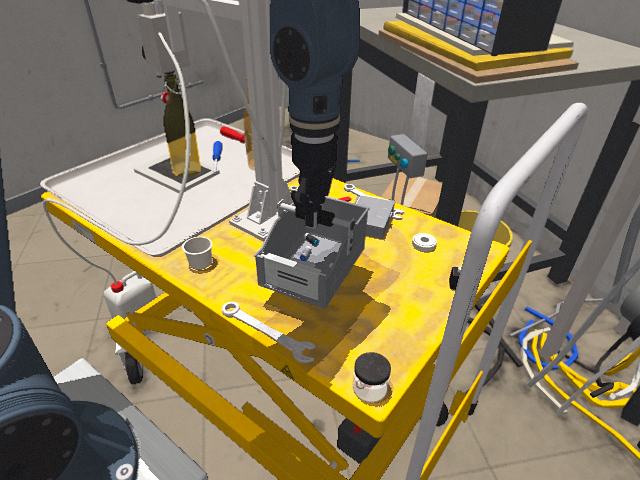

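```bash
python3 - <<'E'
from h import *
a=.217
arm.move_l([520,-45,230],tool(a),speed=70)
arm.move_l([480,-50,280],tool(a,.45,0),speed=35)
arm.hold(.7)
p=optics.read_camera("side");save(p,"e_side")
arm.move_l([480,-110,280],tool(a,.5,.5),speed=30)
arm.hold(1)
print(status.read_grip_width(),status.read_ft_force(),status.read_tool_pos(),status.read_t())
for c in("side","scene","wrist"):
    p=optics.read_camera(c);save(p,"f_"+c)
    for n in ("fitting_1_mid","fitting_2_mid"): print(c,n,[(np.round(b["centre"],1).tolist(),round(b["score"],2)) for b in optics.boxes_of(p,n)[:4]])
E
python3 -c "
import cv2
for c in ('side','scene'):
    i=cv2.imread('pics/f_%s.png'%c)[120:340,200:440]; cv2.imwrite('pics/fz_%s.png'%c,cv2.resize(i,None,fx=2.7,fy=2.7,interpolation=2))"
```

```text
16.96785303164098 [-0.28836783  0.30188729 -5.50269559] [ 480.00811151 -109.98950193  280.00459286] 21.85
side fitting_1_mid []
side fitting_2_mid [([338.7, 259.3], 0.26)]
scene fitting_1_mid []
scene fitting_2_mid [([402.1, 181.0], 0.5)]
wrist fitting_1_mid [([208.9, 174.1], 0.77), ([171.6, 265.9], 0.59)]
wrist fitting_2_mid []
```

View pics/fz_side.png

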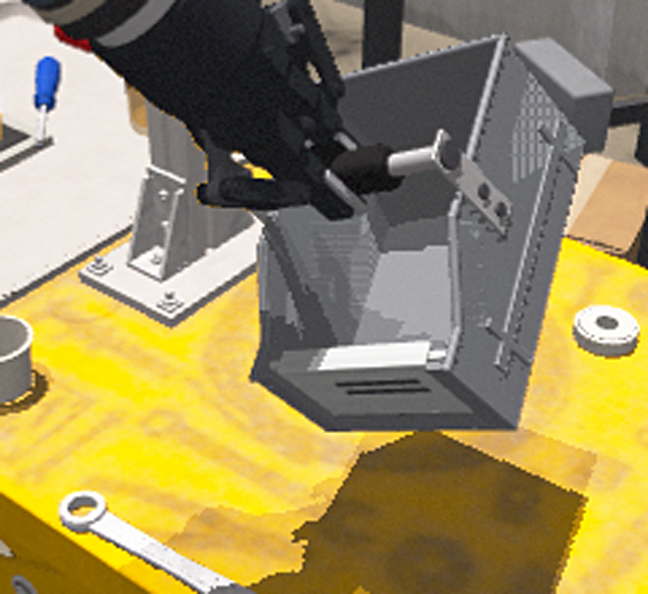

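View pics/fz_scene.png

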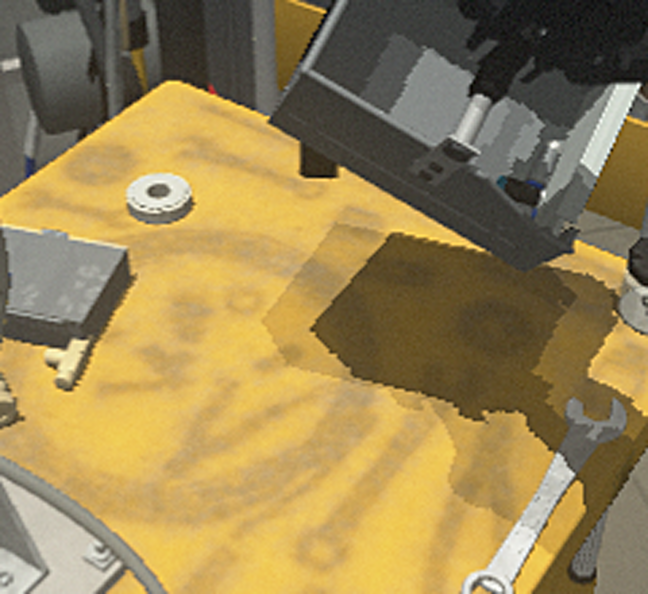

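View pics/f_wrist.png

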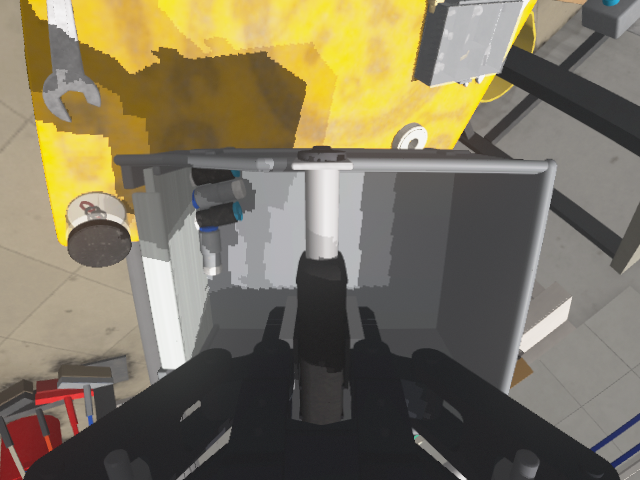

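Wrist view: fittings sit at about (210,175), (222,190), (218,215) and (209,250), all at the gate's left end. I'll measure them in the bin frame and check the bin's tilt with an overlay.

Run:
```python
from h import *
a=.217
Rb=R.from_euler('z',a)*tilt(.5,.5)
tp=np.array(status.read_tool_pos()); Q=R.from_quat(status.read_eef_rot())
g=tp-8*Q.as_matrix()[:,0]; 
D=lambda q:g+Rb.apply(np.array(q,float)-[0,-3,120])  # bin grasp offset approx
D=lambda q:g+Rb.apply(np.array(q,float)-[0,0,120])
M=Rb.as_matrix(); print("ang x,y,z",np.arccos(M[2]).round(3))
print("corners z",[D(q)[2].round(0) for q in[(-83,66,4),(-83,-66,4)]])
C=[(95,73,100),(95,-73,100),(-100,73,72),(-100,-73,72),(-100,73,0),(-100,-73,0),(95,-73,0),(-83,66,4),(-88.5,53,72),(-88.5,-53,72)]
for c in("wrist","side","scene"):
    p=optics.read_camera(c); save(p,"g_"+c,[proj(p,D(q)) for q in C])
    if c=="wrist":
        for uv in[(210,175),(222,190),(218,215),(209,250)]:
            o,d=ray(p,uv); ob=Rb.inv().apply(o-g)+[0,0,120]; db=Rb.inv().apply(d)
            X=ob+db*(11-ob[2])/db[2]; print(X.round(0),np.linalg.norm(X-[-83,66,4]).round(0))
import cv2
x=cv2.imread("pics/g_wrist.png")[130:290,110:300]; cv2.imwrite("pics/g1.png",cv2.resize(x,None,fx=3.6,fy=3.6,interpolation=2))
x=cv2.imread("pics/g_side.png")[120:340,200:440]; cv2.imwrite("pics/g2.png",cv2.resize(x,None,fx=2.7,fy=2.7,interpolation=2))
x=cv2.imread("pics/g_scene.png")[110:230,340:470]; cv2.imwrite("pics/g3.png",cv2.resize(x,None,fx=4.8,fy=4.8,interpolation=2))
print(status.read_t())
```

```text
ang x,y,z [1.094 2.048 0.707]
corners z [np.float64(129.0), np.float64(190.0)]
[-74.  52.  11.] 18.0
[-66.  42.  11.] 30.0
[-71.  25.  11.] 43.0
[-79.  -0.  11.] 67.0
22.45
```

View pics/g1.png

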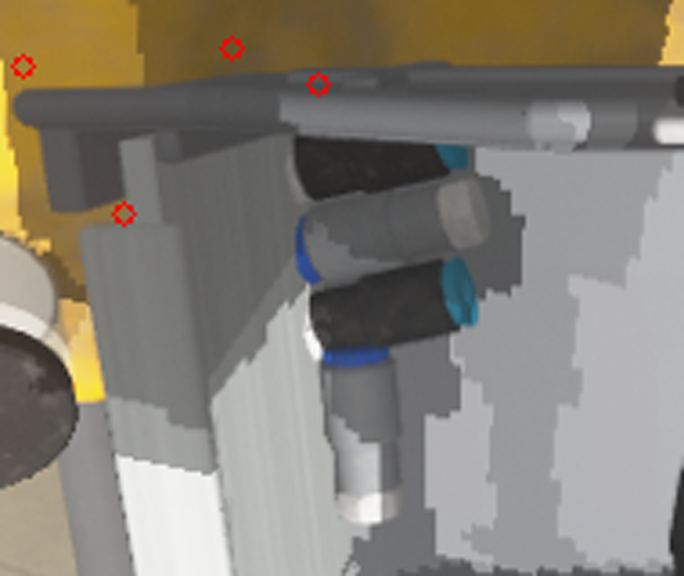

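View pics/g2.png

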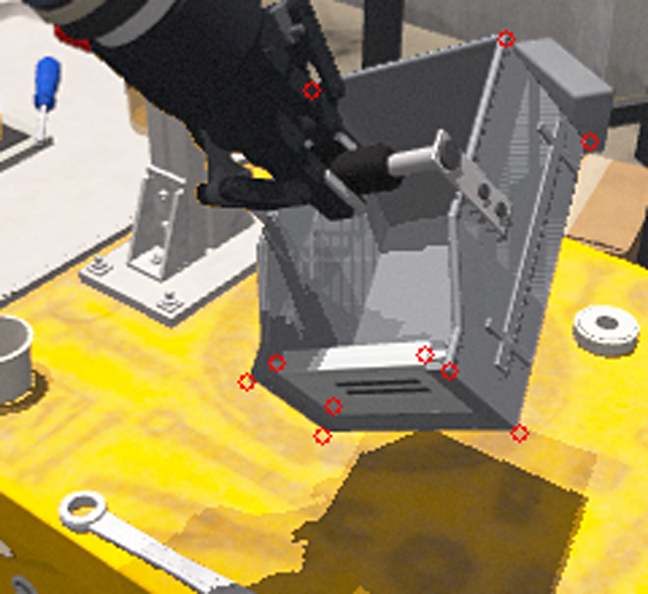

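View pics/g3.png

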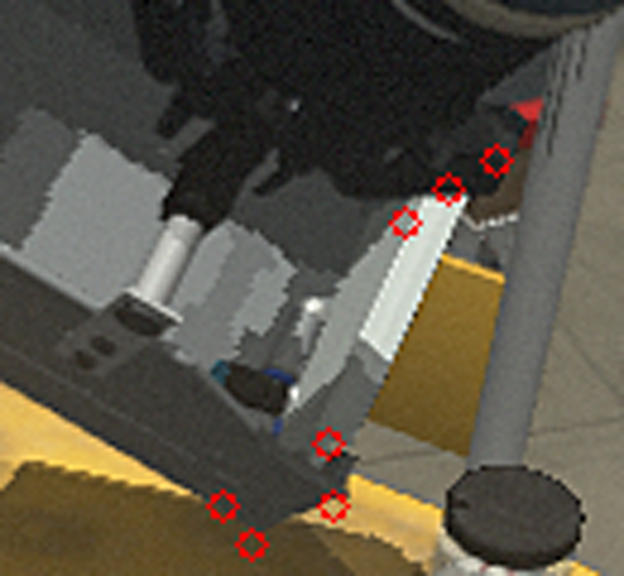

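All four fittings are about 20–67 mm from the front-left corner (limit 80). The tilt is about 0.48 rad on each axis, and the corners are more than 120 mm up. Handing in.

Run:
```python
from h import *
arm.hold(.5)
p=optics.read_camera("wrist"); save(p,"h_wrist")
im=cv2.imread("pics/f_wrist.png"); print(np.abs(im[150:290,130:300].astype(int)-cv2.imread("pics/h_wrist.png")[150:290,130:300]).mean())
print(np.abs(status.read_dq()).max(),status.read_grip_width(),status.read_t())
job.close_job()
```

```text
0.5076050420168067
0.0015413211225319989 16.754776993931724 23.0
the job is handed in; nothing more can be done
```

I pushed the gate home, lifted the bin by its bar and tipped it towards the front-left corner, where the beaker stands. I handed it in at 23.0 s of the 58 s allowed, with the bin still held. No verdict is reported, so these are my own last checks:

- **Gate:** when pressed, the fingertips stopped at 72 mm twice, which is the home height. The side picture then showed the flange level with the wall ends.
- **Grip:** the bin is pinched on the sleeve at 80 N, with a finger opening of 16.8 mm.
- **Tilt and height:** the front and the left side are each commanded down about 0.48 rad, 0.71 rad in total. The bin corners are about 130 mm or more above the table.
- **Fittings:** all four were seen at the front-left corner, about 18, 30, 43 and 67 mm from it against a limit of 80 mm.
- **Stillness:** the joints were practically at rest, and the last two wrist pictures were the same.
- **Beaker and jar:** the arm never went near either of them. I saw no sign that they had moved, but I did not measure their positions again.

**Disagreements:**
- My first picture fit put the gate 10 to 15 mm up. Contact was at about 14 mm, although the task says 16 to 28 mm.
- In the final overlay, the wrist view was off by about 12 pixels near the corner. That would be about 10 mm, or a slight roll of the bin in the grip. It is well inside the tilt and distance margins.

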